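# Sweep the tested hardness specimens into the parking bay

### The arm

A 6-joint arm with a two-finger parallel gripper is mounted at the origin on the work surface. World frame = base frame: x ahead of the robot, y to its left, z up, the work surface at z = 0. Lengths are in mm, angles in degrees, forces in N, time in s.
With the tool pointing down it reaches from about 375 to 925 mm from the base axis. Payload 5.7 kg.
Tool frame: the origin (TCP) lies midway between the tips of the shut fingers; the grasp point (between the pads) lies manip.grip_point_offset behind it (manip.grip_point_offset is the distance from the TCP to the grasp point, in mm); z points along the fingers, y is the line along which they close (so a half turn about z gives the same grasp; the last joint's range is limited). The gripper opens to 85 mm and grips with 20 to 120 N. Pads are 22 mm wide; open, the fingers measure 114 mm over their backs; the gripper's body (76 mm by 85 mm) begins 54 mm behind the grasp point. The pads swing forward as they close: fully open they stand 13 mm farther back than shut.
Start: joints at [-80.449, 20.558, 86.54, -0, 72.909, -6.595], TCP at [166.836, -576.306, 231.267] pointing down, gripper open.
Joint ranges: [-170.27, 170.27], [-57.76, 135], [12.27, 136.19], [-55.21, 235.2], [11.17, 155.16], [-170.74, 170.74]. Speed limits (degrees/s): [136.94, 136.94, 180, 180, 180, 180].

### API

Orientations are given as a 3x3 rotation matrix whose columns are the frame's x, y, z axes.
In Python, from plant import manip, optics gives the robot as it stands.
- The arm moves only by the tool arm_command, never from a script. Its argument "series" is a list of rows, each a list of 7 numbers: the shift along the tool's x, y, z normalised to -1 to 1, where 1 is 200 mm, then the turn, a rotation vector about the tool's x, y, z normalised to -1 to 1, where 1 is 120 degrees, then the opening, from -1 (shut) to 1 (fully open). A call has 1 to 12 rows; each row is the pose to reach, as a shift and turn from the pose commanded when the call began, along the tool's axes at that moment; what a row does not reach only later rows make up. A row lasts 1/10 s, in which the tool goes at most 50 mm and 8.59 degrees, less where a joint would pass 70% of its speed; a pose out of reach is approached as far as the arm can. A call with a number of a shift or a turn outside -1 to 1 is refused whole. A call with a gripper value outside its range is refused whole. The fingers move at their own pace and stop on an object; "squeeze" is the grip in N (left out, the last holds). Time passes only in rows, so rows that repeat a pose let the fingers close. It gives the time, the measured TCP pose, the force, the opening and the grip force at its end, in the units of the state.
- manip.sense(): the state, without advancing time (a new reading comes with each control period).
- optics.capture(name): name is "scene" or "top" or "wrist"; returns the picture (480x640x3 uint8, red, green, blue); there is no depth.
- optics.camera_params(name): a dict with "intrinsics" (3x3 intrinsics, pixels), "T" (4x4, takes a point from camera to world coordinates). Camera axes: x right, y down, z forward; pixel columns grow to the right and rows downward; lengths in mm; the calibration is good to about 2 mm. A picture is of the moment at which its call begins: read the wrist's pose just before it. camera_params takes no time and is no camera call; for the wrist camera it gives the pose at the moment of the call.
- manip.close_job(): hands the job in; it is judged then, once.
The state is a dict: "time_s": time; "qpos": joint angles; "qd": joint speeds; "joint_efforts": joint torques, N m; "ee_pos": TCP position; "ee_rot": TCP orientation; "wrist_force": force on the tool from outside, world axes, zero at the start; "moment": the same for the moment, N m; "gripper_width": finger opening in mm; "grasp_force": force on a finger pad.
Only numpy, scipy, OpenCV 4.12 (cv2) and the standard library are available. Lean on these libraries where they do the work, as an engineer would, in place of code of your own. Each camera call takes 0.05 s, during which the arm holds its last target. There are 200 camera calls.

### The job

The three green specimens on the bench have been tested. With the fingertips, sweep them gently along the bench, through the open side of the blue-floored parking bay, until all three stand flat and wholly inside it. Do not pick up, tip or flick any of them, and leave the red specimen and everything else on the bench where it is.

Things in the scene. Friction and masses are not known exactly. Their poses are not given: they have to be found in the camera images.
- tested0: green resin disc with a small round steel face on top, 30 mm diameter, 20 mm tall, 35 g or so, standing flat on the bench; origin at the centre of its underside, z up its axis
- tested1: green resin disc with a small round steel face on top, 30 mm diameter, 20 mm tall, 35 g or so, standing flat on the bench; origin at the centre of its underside, z up its axis
- tested2: green resin disc with a small round steel face on top, 30 mm diameter, 20 mm tall, 35 g or so, standing flat on the bench; origin at the centre of its underside, z up its axis
- bay: parking bay fixed to the bench: three aluminium rails, 16 mm high, 8 mm thick, round a blue floor level with the bench (no lip), inside 120 mm deep (x) by 200 mm wide (y). Origin at bench height in the middle of the floor; x points into the bay: open side at x = -60 mm (the side rails end there), back rail's inner face at x = +60 mm, side rails' inner faces at y = +-100 mm
- untested: red resin disc, same shape and size as the green ones (30 mm diameter, 20 mm tall), standing in the same row; not yet tested, stays put; origin at the centre of its underside
- testblock: round steel hardness reference block, 50 mm diameter, 12 mm tall, loose, beside the bay; stays put; origin at the centre of its underside
- loupe: black eye loupe, 40 mm diameter, 38 mm tall, loose, beside the bay; stays put; origin at the centre of its underside
- jar: white jar with a yellow cap, 50 mm diameter, 60 mm tall, loose, at the robot's right; stays put; origin at the centre of its underside
- driver: screwdriver lying on the bench at the robot's left, loose, under 40 mm high; stays put; its x axis runs along it from handle to tip

How it is judged:
By the outcome, as a careful person would: the job done as asked, in the order asked, and still so for the second after the job is handed in, with the robot touching nothing.
It also fails if it takes over 54 s, if anything falls off the work surface, if the arm or the gripper's body presses on something with over 40 N, if the wrist force passes 120 N, or if a joint passes its speed limit or range.

## Working session

There is one attempt and no reset: what is moved stays moved. The work goes in short steps, Python scripts to look and compute and a tool call to move; the robot and the scene stay as the last step left them, time stands still between calls to the robot, and variables do not carry over. Pictures are saved under pics/ and viewed, at most 10 in all, crops included, and the job is handed in when it is done.

Besides the shell and the picture viewer there is one more tool, called in YAML: its name, and indented under it one key for each argument. arm_command: Moves the arm, as the interface text tells. Scaled input: -1 to 1 covers 200 mm each way for a shift and 120 degrees each way for a turn. Its arguments: {"type":"object","properties":{"series":{"type":"array"},"squeeze":{"type":"number"}},"required":["series"]}

```bash
mkdir -p pics; ls; python3 - <<'E'
from plant import manip, optics
import cv2,numpy as np
s=manip.sense();print(s['time_s'],s['ee_pos'],s['ee_rot'],s['gripper_width'],manip.grip_point_offset)
for n in("top","scene"):
    im=optics.capture(n);cv2.imwrite(f"pics/{n}0.png",im[:,:,::-1]);p=optics.camera_params(n);print(n,p['intrinsics'],np.round(p['T'],3).tolist())
E
```

```text
pics
0.0 [ 166.7184177  -575.67333243  230.44772446] [[ 9.60556841e-01  2.78083523e-01 -3.32210914e-04]
 [ 2.78083657e-01 -9.60555117e-01  1.82966181e-03]
 [ 1.89691910e-04 -1.84987660e-03 -9.99998271e-01]] 85.664024197677 18.700000000000003
top [[531.2864645    0.         322.38237882]
 [  0.         531.2864645  246.82851694]
 [  0.           0.           1.        ]] [[0.023, -0.994, 0.103, 380.678], [-1.0, -0.023, 0.002, 0.959], [0.0, -0.103, -0.995, 1542.672], [0.0, 0.0, 0.0, 1.0]]
scene [[508.87519891   0.         316.31876593]
 [  0.         508.87519891 240.40421849]
 [  0.           0.           1.        ]] [[0.059, 0.731, -0.68, 1336.041], [0.998, -0.034, 0.05, -61.001], [0.014, -0.681, -0.732, 885.85], [0.0, 0.0, 0.0, 1.0]]
```

View pics/top0.png

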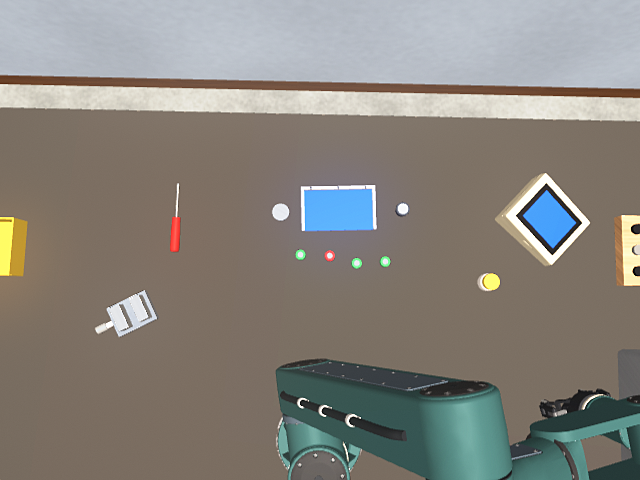

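View pics/scene0.png

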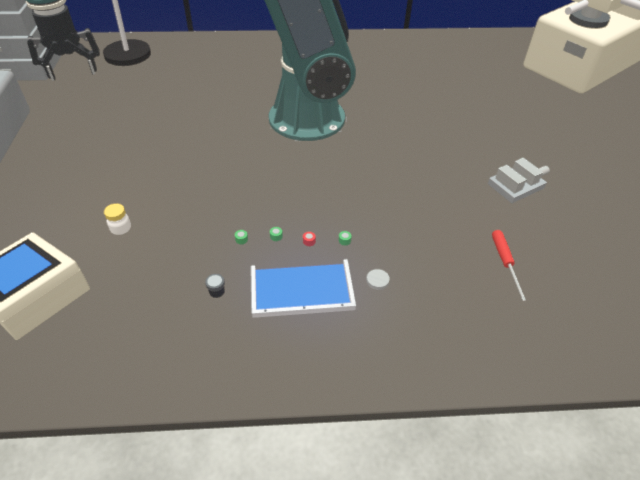

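The top view shows green discs at (300,255), (357,263) and (385,261), with red at (330,255). The bay floor spans about (302,186) to (376,230) and opens towards the robot. The block is at (281,212) and the loupe at (402,209). The scene view shows the same layout from the far side. Next I measure both views.

```bash
cat > h.py <<'E'
import cv2,numpy as np
from plant import manip, optics
def ray(n,uv,p=None):
    p=p or optics.camera_params(n);T=np.array(p['T'])
    d=T[:3,:3]@np.linalg.solve(p['intrinsics'],[uv[0],uv[1],1.]);return T[:3,3],d/np.linalg.norm(d)
def plane(n,uv,z,p=None):
    o,d=ray(n,uv,p);return (o+d*(z-o[2])/d[2])[:2]
def tri(r):
    A=sum(np.eye(3)-np.outer(d,d) for o,d in r);b=sum((np.eye(3)-np.outer(d,d))@o for o,d in r);return np.linalg.solve(A,b)
def blobs(im,col,amin=20,amax=400):
    h=cv2.cvtColor(im,cv2.COLOR_RGB2HSV)
    R={'g':[((50,90,50),(85,255,255))],'r':[((0,140,80),(6,255,255)),((172,140,80),(180,255,255))],'b':[((100,130,100),(120,255,255))]}[col]
    m=sum(cv2.inRange(h,*r) for r in R).astype(np.uint8)
    out=[]
    for c in cv2.findContours(m,cv2.RETR_EXTERNAL,cv2.CHAIN_APPROX_NONE)[0]:
        a=cv2.contourArea(c)
        if amin<a<amax:
            M=cv2.moments(c);out.append((M['m10']/M['m00'],M['m01']/M['m00'],a,c))
    return sorted(out,key=lambda t:t[0])
E
python3 - <<'E'
from h import *
np.set_printoptions(precision=1,suppress=True)
I={n:cv2.imread(f"pics/{n}0.png")[:,:,::-1].copy() for n in("top","scene")}
for c in 'gr':
    B={n:[b for b in blobs(I[n],c) if 220<b[1]<275 and 200<b[0]<400] for n in I}
    for a,s in zip(B['top'],B['scene'][::-1]):
        print(c,np.array(a[:3]),np.array(s[:3]),'tri',tri([ray('top',a[:2]),ray('scene',s[:2])]),plane('top',a[:2],12),plane('scene',s[:2],12))
for n in I:
    for b in blobs(I[n],'b',1000,9000):
        q=cv2.boxPoints(cv2.minAreaRect(b[3]))
        if 200<b[0]<400: print(n,[plane(n,p,0) for p in q])
for nm,a,s,z in(('block',(281,212),(378,278),12),('loupe',(402,209),(215,282),38)):
    print(nm,plane('top',a,z),plane('scene',s,z))
E
```

```text
g [300.1 254.3  74.5] [344.1 239.4  71.5] tri [517.2  66.7   4. ] [516.7  67.9] [524.6  64. ]
g [356.1 262.9  78. ] [275.6 233.3 118. ] tri [495.6 -95.7  10. ] [495.4 -94.4] [497.3 -96.8]
g [384.6 261.2  76.5] [240.7 236.4 121.5] tri [ 502.3 -178.    10.4] [ 502.1 -176.7] [ 503.7 -178.8]
r [329.4 255.4  72. ] [308.8 240.4  56.5] tri [516.  -17.9   3.3] [515.3 -16.9] [524.  -19.2]
top [array([708.2,  62.1]), array([ 716.5, -137. ]), array([ 596.2, -140.7]), array([588. ,  56.8])]
scene [array([ 597.6, -145.1]), array([589.4,  62. ]), array([696.5,  57. ]), array([ 702.8, -137.2])]
block [639.2 127. ] [643.8 127.4]
loupe [ 651.4 -221.9] [ 658.7 -223.8]
```

arm_command:
  series:
    - [0.25,-0.23,0,0,0,0,-0.53]
    - [0.5,-0.46,0,0,0,0,-0.53]
    - [0.74,-0.68,0,0,0,0,-0.53]
    - [0.74,-0.68,0,0,0,0,-0.53]
    - [0.74,-0.68,0,0,0,0,-0.53]

```text
time_s: 0.6
ee_pos: [272.7, -398.3, 230.6]
ee_rot: [[0.959, 0.282, -0.0], [0.282, -0.959, 0.005], [0.001, -0.005, -1.0]]
wrist_force: [-0.1, -1.0, -0.1]
gripper_width: 19.8
grasp_force: 0.0
```

arm_command:
  series:
    - [0.25,-0.23,0,0,0,0,-0.53]
    - [0.5,-0.46,0,0,0,0,-0.53]
    - [0.74,-0.68,0,0,0,0,-0.53]
    - [0.74,-0.68,0,0,0,0,-0.53]
    - [0.74,-0.68,0,0,0,0,-0.53]

```text
time_s: 1.1
ee_pos: [377.2, -228.0, 231.1]
ee_rot: [[0.959, 0.284, 0.0], [0.284, -0.959, 0.003], [0.001, -0.002, -1.0]]
wrist_force: [0.2, -1.1, -0.1]
gripper_width: 20.1
grasp_force: 0.0
```

arm_command:
  series:
    - [0.25,-0.23,0,0,0,0,-0.53]
    - [0.45,-0.46,0,0,0,0,-0.53]
    - [0.5,-0.68,0,0,0,0,-0.53]
    - [0.5,-0.68,0,0,0,0,-0.53]
    - [0.5,-0.68,0,0,0,0,-0.53]
    - [0.5,-0.68,0,0,0,0,-0.53]

```text
time_s: 1.7
ee_pos: [433.9, -75.2, 231.2]
ee_rot: [[0.96, 0.279, -0.0], [0.279, -0.96, -0.001], [-0.0, 0.001, -1.0]]
wrist_force: [-0.7, 0.2, -0.6]
gripper_width: 19.6
grasp_force: 0.0
```

```bash
python3 - <<'E'
from h import *
np.set_printoptions(precision=3,suppress=True)
s=manip.sense();print(s['time_s'],s['ee_pos'],s['ee_rot'],s['gripper_width'],s['qpos'])
p=optics.camera_params('wrist');im=optics.capture('wrist');cv2.imwrite("pics/w1.png",im[:,:,::-1]);print(p['intrinsics'],p['T'])
E
```

```text
1.7 [433.866 -75.171 231.24 ] [[ 0.96   0.279 -0.   ]
 [ 0.279 -0.96  -0.001]
 [-0.     0.001 -1.   ]] 19.643291435275902 [-18.789   7.21  105.168  -0.053  67.617  55.023]
[[346.985   0.    318.383]
 [  0.    346.985 239.031]
 [  0.      0.      1.   ]] [[  0.278  -0.914  -0.295 509.505]
 [ -0.961  -0.264  -0.086 -53.248]
 [  0.001   0.308  -0.951 373.14 ]
 [  0.      0.      0.      1.   ]]
```

View pics/w1.png

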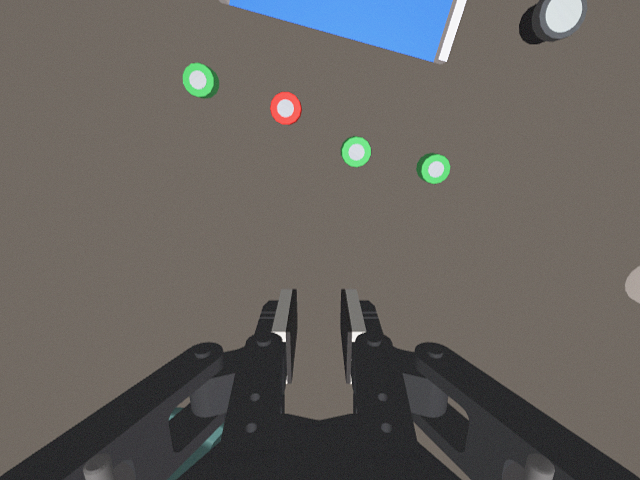

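The wrist view shows green discs at (199,80), (356,152) and (435,169), and red at (286,108). The bay's near-right corner is at (440,61) and its near-left at (227,2). Next I refine the positions using the steel faces.

```bash
cat >> h.py <<'E'
def faces(im,col,lo=80):
    """centroid of the hole (steel face) inside each coloured ring"""
    h=cv2.cvtColor(im,cv2.COLOR_RGB2HSV)
    m=cv2.inRange(h,(50,90,50),(85,255,255)) if col=='g' else cv2.inRange(h,(0,120,80),(8,255,255))|cv2.inRange(h,(172,120,80),(180,255,255))
    cs,hi=cv2.findContours(m,cv2.RETR_CCOMP,cv2.CHAIN_APPROX_NONE);o=[]
    for c,k in zip(cs,hi[0] if hi is not None else []):
        if k[3]>=0 and cv2.contourArea(c)>lo:
            M=cv2.moments(c);o.append((M['m10']/M['m00'],M['m01']/M['m00']))
    return sorted(o)
E
python3 - <<'E'
from h import *
np.set_printoptions(precision=1,suppress=True)
p=optics.camera_params('wrist');w=cv2.imread("pics/w1.png")[:,:,::-1].copy();t=cv2.imread("pics/top0.png")[:,:,::-1].copy()
for c in 'gr':
    T=[b for b in blobs(t,c) if 220<b[1]<275 and 200<b[0]<400];F=faces(w,c)
    print(c,len(T),len(F))
    for f,b in zip(F,T): print(f,plane('wrist',f,20,p),'tri w/top',tri([ray('wrist',f,p),ray('top',b[:2])]))
print('rail corner',plane('wrist',(440,61),8,p),plane('wrist',(227,2),8,p),plane('wrist',(434,57),0,p),plane('wrist',(228,4),0,p))
print('loupe',plane('wrist',(564,16),38,p))
# tips
tcp=manip.sense()['ee_pos'];print('tips',[plane('wrist',q,tcp[2]+5,p) for q in((288,290),(349,290))])
E
```

```text
g 3 3
(197.42398648648648, 79.41385135135135) [518.8  65.7] tri w/top [517.8  68.1  12. ]
(356.0527722110888, 151.70273881095522) [497.4 -96.4] tri w/top [496.3 -96.   10.9]
(435.56324248777076, 168.83508036338225) [ 503.6 -178.3] tri w/top [ 502.4 -175.7   25.7]
r 1 1
(284.93842510361156, 107.83007696862047) [517.3 -18.7] tri w/top [517.3 -16.7  -3.9]
rail corner [ 598.7 -148.6] [590.1  55.2] [ 602.3 -143.7] [590.5  56.4]
loupe [ 652. -228.]
tips [array([440.9, -59.9]), array([448.3, -85.5])]
```

arm_command:
  series:
    - [0.02,0.08,0.2,0,0,-0.025,-0.53]
    - [0.05,0.2,0.42,0,0,-0.025,-0.53]
    - [0.05,0.2,0.64,0,0,-0.025,-0.53]
    - [0.05,0.2,0.8,0,0,-0.025,-0.53]
    - [0.05,0.2,0.9,0,0,-0.025,-0.53]
    - [0.05,0.2,0.9,0,0,-0.025,-0.53]

```text
time_s: 2.35
ee_pos: [452.2, -111.0, 48.8]
ee_rot: [[0.945, 0.326, -0.005], [0.326, -0.945, 0.002], [-0.004, -0.004, -1.0]]
wrist_force: [-0.8, 0.1, -0.1]
gripper_width: 20.3
grasp_force: 0.0
```

arm_command:
  series:
    - [0,0,0.1,0,0,0,-0.53]
    - [0,0,0.18,0,0,0,-0.53]
    - [0,0,0.22,0,0,0,-0.53]
    - [0,0,0.23,0,0,0,-0.53]
    - [0,0,0.23,0,0,0,-0.53]

```text
time_s: 2.85
ee_pos: [454.9, -110.5, 5.9]
ee_rot: [[0.945, 0.327, 0.001], [0.327, -0.945, -0.0], [0.001, 0.0, -1.0]]
wrist_force: [0.6, -0.1, 0.7]
gripper_width: 20.2
grasp_force: 0.0
```

```bash
python3 - <<'E'
from h import *
np.set_printoptions(precision=3,suppress=True)
s=manip.sense();print(s['time_s'],s['ee_pos'],s['ee_rot'],s['gripper_width'],s['wrist_force'])
p=optics.camera_params('wrist');im=optics.capture('wrist');cv2.imwrite("pics/w2.png",im[:,:,::-1])
R=np.array(s['ee_rot'])
for f in faces(im,'g'):
    q=plane('wrist',f,20,p);print(f,q,'in tool',R[:2,:2].T@(q-s['ee_pos'][:2]))
E
```

```text
2.85 [ 454.941 -110.526    5.893] [[ 0.945  0.327  0.001]
 [ 0.327 -0.945 -0.   ]
 [ 0.001  0.    -1.   ]] 20.232629731194102 [ 0.58 -0.11  0.7 ]
(318.1883497421472, 219.91350210970464) [497.471 -95.821] in tool [45.001  0.03 ]
(517.0211155378486, 270.37131474103586) [ 503.715 -177.575] in tool [24.133 79.323]
```

View pics/w2.png

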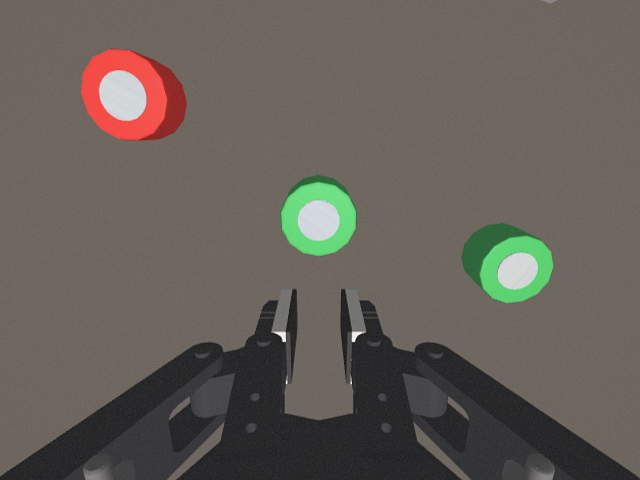

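The disc is centred ahead of the fingertips, at (318,220), and red at (124,96) is clear of the sweep. I push straight along tool x.

arm_command:
  series:
    - [0.04,0,0,0,0,0,-0.53]
    - [0.08,0,0,0,0,0,-0.53]
    - [0.1,0,0,0,0,0,-0.53]
    - [0.12,0,0,0,0,0,-0.53]
    - [0.14,0,0,0,0,0,-0.53]
    - [0.17,0,0,0,0,0,-0.53]
    - [0.205,0,0,0,0,0,-0.53]
    - [0.24,0,0,0,0,0,-0.53]
    - [0.275,0,0,0,0,0,-0.53]
    - [0.305,0,0,0,0,0,-0.53]
    - [0.33,0,0,0,0,0,-0.53]
    - [0.34,0,0,0,0,0,-0.53]

```text
time_s: 4.1
ee_pos: [519.5, -87.4, 5.3]
ee_rot: [[0.945, 0.328, 0.0], [0.328, -0.945, -0.0], [0.0, 0.0, -1.0]]
wrist_force: [-0.1, -0.2, 0.9]
gripper_width: 19.9
grasp_force: 0.1
```

```bash
cat >> h.py <<'E'
def look():
    np.set_printoptions(precision=3,suppress=True)
    s=manip.sense();print(s['time_s'],s['ee_pos'],'yaw',np.degrees(np.arctan2(s['ee_rot'][1][0],s['ee_rot'][0][0])),s['gripper_width'],s['wrist_force'])
    p=optics.camera_params('wrist');im=optics.capture('wrist')
    cv2.imwrite("pics/t%05d.png"%round(s['time_s']*1000),im[:,:,::-1])
    R=np.array(s['ee_rot'])
    for c in 'gr':
        for f in faces(im,c):
            q=plane('wrist',f,20,p);print(c,f,q,'in tool',R[:2,:2].T@(q-s['ee_pos'][:2]))
E
python3 -c "from h import *;look()"
```

```text
4.1 [519.459 -87.445   5.302] yaw 19.162978282104373 19.926449115453337 [-0.121 -0.156  0.929]
g (318.4219786168629, 275.9164974962782) [540.362 -80.335] in tool [22.078  0.145]
r (153.0390243902439, 279.0162601626016) [517.434 -18.229] in tool [ 20.807 -66.046]
```

arm_command:
  series:
    - [0.02,0,0,0,0,0,-0.53]
    - [0.06,0,0,0,0,0,-0.53]
    - [0.11,0,0,0,0,0,-0.53]
    - [0.17,0,0,0,0,0,-0.53]
    - [0.23,0,0,0,0,0,-0.53]
    - [0.29,0,0,0,0,0,-0.53]
    - [0.35,0,0,0,0,0,-0.53]
    - [0.41,0,0,0,0,0,-0.53]
    - [0.47,0,0,0,0,0,-0.53]
    - [0.53,0,0,0,0,0,-0.53]
    - [0.58,0,0,0,0,0,-0.53]
    - [0.61,0,0,0,0,0,-0.53]

```text
time_s: 5.35
ee_pos: [635.2, -47.3, 5.3]
ee_rot: [[0.945, 0.328, 0.001], [0.328, -0.945, 0.0], [0.001, 0.0, -1.0]]
wrist_force: [-0.3, -0.2, 0.5]
gripper_width: 20.1
grasp_force: 0.1
```

```bash
python3 -c "from h import *;look()"
```

```text
5.35 [635.2   -47.272   5.324] yaw 19.162294164582 20.078534040277155 [-0.328 -0.16   0.526]
g (318.40037924962746, 275.8859542191521) [656.11  -40.126] in tool [22.097  0.114]
```

arm_command:
  series:
    - [-0.05,0,0,0,0,0,-0.53]
    - [-0.1,0,0,0,0,0,-0.53]
    - [-0.12,0,-0.15,0,0,0,-0.53]
    - [-0.15,0,-0.3,0,0,0,-0.53]
    - [-0.3,0.1,-0.3,0,0,-0.06,-0.53]
    - [-0.48,0.2,-0.3,0,0,-0.12,-0.53]
    - [-0.66,0.32,-0.3,0,0,-0.18,-0.53]
    - [-0.84,0.44,-0.3,0,0,-0.24,-0.53]
    - [-0.97,0.53,-0.3,0,0,-0.283,-0.53]
    - [-1,0.53,-0.3,0,0,-0.283,-0.53]
    - [-1,0.53,-0.3,0,0,-0.283,-0.53]

```text
time_s: 6.5
ee_pos: [477.4, -213.4, 65.2]
ee_rot: [[0.604, 0.797, -0.002], [0.797, -0.604, 0.001], [0.0, -0.002, -1.0]]
wrist_force: [1.0, 0.4, 0.1]
gripper_width: 20.1
grasp_force: 0.0
```

```bash
python3 -c "from h import *;look()"
```

```text
6.5 [ 477.421 -213.364   65.207] yaw 52.871161218205245 20.146261889204684 [1.033 0.405 0.094]
g (317.597458588609, 193.36033582936236) [ 503.697 -177.791] in tool [44.222 -0.522]
```

arm_command:
  series:
    - [0,0,0.12,0,0,0,-0.53]
    - [0,0,0.23,0,0,0,-0.53]
    - [0,0,0.29,0,0,0,-0.53]
    - [0,0,0.3,0,0,0,-0.53]
    - [0,0,0.3,0,0,0,-0.53]
    - [0.04,0,0.3,0,0,0,-0.53]
    - [0.08,0,0.3,0,0,0,-0.53]
    - [0.1,0,0.3,0,0,0,-0.53]
    - [0.12,0,0.3,0,0,0,-0.53]
    - [0.15,0,0.3,0,0,0,-0.53]
    - [0.18,0,0.3,0,0,0,-0.53]
    - [0.2,0,0.3,0,0,0,-0.53]

```text
time_s: 7.75
ee_pos: [504.2, -180.9, 5.4]
ee_rot: [[0.6, 0.8, 0.0], [0.8, -0.6, 0.0], [0.0, 0.0, -1.0]]
wrist_force: [-0.0, 0.5, 1.0]
gripper_width: 20.1
grasp_force: 0.3
```

arm_command:
  series:
    - [0.01,0,0,0,0,0,-0.53]
    - [0.04,0,0,0,0,0,-0.53]
    - [0.08,0,0,0,0,0,-0.53]
    - [0.12,0,0,0,0,0,-0.53]
    - [0.17,0,0,0,0,0,-0.53]
    - [0.22,0,0,0,0,0,-0.53]
    - [0.27,0,0,0,0,0,-0.53]
    - [0.32,0,0,0,0,0,-0.53]
    - [0.36,0,0,0,0,0,-0.53]
    - [0.39,0,0,0,0,0,-0.53]
    - [0.4,0,0,0,0,0,-0.53]

```text
time_s: 8.85
ee_pos: [552.3, -116.7, 5.3]
ee_rot: [[0.6, 0.8, 0.0], [0.8, -0.6, 0.0], [0.0, 0.0, -1.0]]
wrist_force: [-0.2, -1.1, -0.8]
gripper_width: 20.1
grasp_force: 0.3
```

```bash
python3 -c "from h import *;look()"
```

```text
8.85 [ 552.302 -116.736    5.298] yaw 53.14295449962408 20.102905361724705 [-0.206 -1.082 -0.809]
g (318.3819783197832, 276.05528455284554) [565.44  -99.141] in tool [21.959 -0.041]
r (81.22905441098784, 186.2079239302694) [517.411 -18.123] in tool [ 57.976 -87.068]
```

arm_command:
  series:
    - [-0.06,0,0,0,0,0,-0.53]
    - [-0.12,0,0,0,0,0,-0.53]
    - [-0.13,-0.04,0,0,0,0.07,-0.53]
    - [-0.13,-0.08,0,0,0,0.14,-0.53]
    - [-0.11,-0.12,0,0,0,0.21,-0.53]
    - [-0.08,-0.15,0,0,0,0.28,-0.53]
    - [-0.05,-0.173,0,0,0,0.35,-0.53]
    - [-0.035,-0.173,0,0,0,0.417,-0.53]
    - [-0.035,-0.173,0,0,0,0.417,-0.53]
    - [-0.035,-0.173,0,0,0,0.417,-0.53]

```text
time_s: 9.9
ee_pos: [519.4, -103.0, 5.3]
ee_rot: [[0.998, 0.056, -0.0], [0.056, -0.998, 0.0], [-0.0, -0.0, -1.0]]
wrist_force: [0.3, -0.1, -0.2]
gripper_width: 20.0
grasp_force: 0.0
```

```bash
python3 -c "from h import *;look()"
```

```text
9.9 [ 519.427 -103.022    5.328] yaw 3.2348244190041724 19.958211071177214 [ 0.272 -0.085 -0.176]
g (314.9781553398058, 217.09188626907073) [565.625 -99.311] in tool [46.334 -1.098]
r (114.87017543859648, 318.7562166285278) [517.47  -18.407] in tool [  2.821 -84.59 ]
```

arm_command:
  series:
    - [0.04,-0.005,0,0,0,0,-0.53]
    - [0.08,-0.005,0,0,0,0,-0.53]
    - [0.1,-0.005,0,0,0,0,-0.53]
    - [0.12,-0.005,0,0,0,0,-0.53]
    - [0.14,-0.005,0,0,0,0,-0.53]

```text
time_s: 10.45
ee_pos: [548.1, -99.5, 5.2]
ee_rot: [[0.999, 0.054, -0.0], [0.054, -0.999, 0.0], [-0.0, -0.0, -1.0]]
wrist_force: [-0.2, 0.3, 1.0]
gripper_width: 20.4
grasp_force: 0.3
```

arm_command:
  series:
    - [0.02,0,0,0,0,0,-0.53]
    - [0.05,0,0,0,0,0,-0.53]
    - [0.09,0,0,0,0,0,-0.53]
    - [0.13,0,0,0,0,0,-0.53]
    - [0.17,0,0,0,0,0,-0.53]
    - [0.21,0,0,0,0,0,-0.53]
    - [0.26,0,0,0,0,0,-0.53]
    - [0.31,0,0,0,0,0,-0.53]
    - [0.36,0,0,0,0,0,-0.53]
    - [0.4,0,0,0,0,0,-0.53]
    - [0.42,0,0,0,0,0,-0.53]
    - [0.425,0,0,0,0,0,-0.53]

```text
time_s: 11.65
ee_pos: [633.3, -95.1, 5.3]
ee_rot: [[0.999, 0.054, 0.0], [0.054, -0.999, 0.0], [0.0, 0.0, -1.0]]
wrist_force: [0.6, 0.2, 0.1]
gripper_width: 20.0
grasp_force: 0.0
```

```bash
python3 -c "from h import *;look()"
```

```text
11.65 [633.325 -95.117   5.281] yaw 3.0753410673495276 20.024932209634112 [0.635 0.237 0.074]
g (182.15794992790666, 265.71791846899987) [657.029 -40.12 ] in tool [ 26.62  -53.646]
g (318.56728444802576, 275.6204673650282) [655.617 -94.167] in tool [22.312  0.248]
```

arm_command:
  series:
    - [-0.05,0,0,0,0,0,-0.53]
    - [-0.12,0,0,0,0,0,-0.53]
    - [-0.14,0,-0.15,0,0,0.05,-0.53]
    - [-0.18,0,-0.3,0,0,0.11,-0.53]
    - [-0.3,-0.15,-0.3,0,0,0.17,-0.53]
    - [-0.4,-0.33,-0.3,0,0,0.23,-0.53]
    - [-0.5,-0.51,-0.3,0,0,0.29,-0.53]
    - [-0.58,-0.7,-0.3,0,0,0.35,-0.53]
    - [-0.64,-0.88,-0.3,0,0,0.41,-0.53]
    - [-0.663,-1,-0.3,0,0,0.446,-0.53]
    - [-0.663,-1,-0.3,0,0,0.446,-0.53]
    - [-0.663,-1,-0.3,0,0,0.446,-0.53]

```text
time_s: 12.9
ee_pos: [488.7, 97.5, 65.4]
ee_rot: [[0.639, -0.769, -0.0], [-0.769, -0.639, -0.0], [-0.0, 0.0, -1.0]]
wrist_force: [0.0, -0.6, -0.7]
gripper_width: 19.8
grasp_force: 0.0
```

```bash
python3 -c "from h import *;look()"
```

```text
12.9 [488.738  97.495  65.414] yaw -50.295934264725034 19.823811661543516 [ 0.012 -0.557 -0.66 ]
g (312.8093278463649, 196.460219478738) [518.303  66.301] in tool [42.886 -2.819]
r (424.18943170488535, 66.4222333000997) [517.137 -18.114] in tool [107.087  52.004]
```

arm_command:
  series:
    - [0,-0.014,0.12,0,0,0,-0.53]
    - [0,-0.014,0.23,0,0,0,-0.53]
    - [0,-0.014,0.29,0,0,0,-0.53]
    - [0,-0.014,0.3,0,0,0,-0.53]
    - [0,-0.014,0.3,0,0,0,-0.53]
    - [0.04,-0.014,0.3,0,0,0,-0.53]
    - [0.07,-0.014,0.3,0,0,0,-0.53]
    - [0.09,-0.014,0.3,0,0,0,-0.53]
    - [0.11,-0.014,0.3,0,0,0,-0.53]
    - [0.14,-0.014,0.3,0,0,0,-0.53]
    - [0.17,-0.014,0.3,0,0,0,-0.53]
    - [0.18,-0.014,0.3,0,0,0,-0.53]

```text
time_s: 14.15
ee_pos: [515.5, 71.0, 5.4]
ee_rot: [[0.636, -0.771, 0.001], [-0.771, -0.636, 0.0], [0.0, -0.001, -1.0]]
wrist_force: [0.3, -1.0, -0.2]
gripper_width: 19.9
grasp_force: 0.3
```

arm_command:
  series:
    - [0.01,0,0,0,0,0,-0.53]
    - [0.03,0,0,0,0,0,-0.53]
    - [0.06,0,0,0,0,0,-0.53]
    - [0.1,0,0,0,0,0,-0.53]
    - [0.14,0,0,0,0,0,-0.53]
    - [0.17,0,0,0,0,0,-0.53]
    - [0.19,0,0,0,0,0,-0.53]
    - [0.2,0,0,0,0,0,-0.53]

```text
time_s: 14.95
ee_pos: [540.6, 40.2, 5.3]
ee_rot: [[0.636, -0.771, 0.0], [-0.771, -0.636, 0.0], [0.0, -0.0, -1.0]]
wrist_force: [-0.2, 0.8, 0.4]
gripper_width: 20.1
grasp_force: 0.2
```

```bash
python3 -c "from h import *;look()"
```

```text
14.95 [540.603  40.201   5.306] yaw -50.482608077084876 20.11945503036173 [-0.152  0.784  0.396]
g (318.4654215726079, 275.9899851130058) [554.641  22.775] in tool [22.375  0.259]
r (458.4201388888889, 257.4309413580247) [517.334 -18.217] in tool [30.259 55.122]
```

arm_command:
  series:
    - [-0.04,0,0,0,0,0,-0.53]
    - [-0.08,0,0,0,0,0,-0.53]
    - [-0.08,0,-0.15,0,0,0,-0.53]
    - [-0.08,0,-0.3,0,0,-0.06,-0.53]
    - [-0.06,0.05,-0.3,0,0,-0.12,-0.53]
    - [-0.03,0.08,-0.3,0,0,-0.18,-0.53]
    - [-0.017,0.096,-0.3,0,0,-0.24,-0.53]
    - [-0.017,0.096,-0.3,0,0,-0.304,-0.53]
    - [-0.017,0.096,-0.3,0,0,-0.304,-0.53]
    - [-0.017,0.096,-0.3,0,0,-0.304,-0.53]

```text
time_s: 16.0
ee_pos: [522.6, 31.6, 65.3]
ee_rot: [[0.97, -0.244, -0.001], [-0.244, -0.97, 0.0], [-0.001, -0.0, -1.0]]
wrist_force: [-0.4, -0.3, 0.6]
gripper_width: 20.3
grasp_force: 0.0
```

```bash
python3 -c "from h import *;look()"
```

```text
16.0 [522.584  31.646  65.264] yaw -14.145544924419044 20.278680300474864 [-0.367 -0.349  0.614]
g (319.26541876649867, 213.1185505159587) [554.776  22.834] in tool [33.369  0.677]
r (403.8077130528587, 257.5388349514563) [517.32  -18.011] in tool [ 7.031 49.438]
```

arm_command:
  series:
    - [0,0,0.12,0,0,0,-0.53]
    - [0,0,0.23,0,0,0,-0.53]
    - [0,0,0.29,0,0,0,-0.53]
    - [0,0,0.3,0,0,0,-0.53]
    - [0,0,0.3,0,0,0,-0.53]
    - [0.02,0,0.3,0,0,0,-0.53]
    - [0.04,0,0.3,0,0,0,-0.53]
    - [0.06,0,0.3,0,0,0,-0.53]
    - [0.08,0,0.3,0,0,0,-0.53]
    - [0.11,0,0.3,0,0,0,-0.53]
    - [0.14,0,0.3,0,0,0,-0.53]
    - [0.15,0,0.3,0,0,0,-0.53]

```text
time_s: 17.25
ee_pos: [553.6, 23.6, 5.4]
ee_rot: [[0.97, -0.242, 0.001], [-0.242, -0.97, -0.0], [0.001, -0.0, -1.0]]
wrist_force: [-0.2, 0.5, 0.0]
gripper_width: 19.9
grasp_force: 0.3
```

arm_command:
  series:
    - [0.01,0,0,0,0,0,-0.53]
    - [0.03,0,0,0,0,0,-0.53]
    - [0.07,0,0,0,0,0,-0.53]
    - [0.11,0,0,0,0,0,-0.53]
    - [0.15,0,0,0,0,0,-0.53]
    - [0.19,0,0,0,0,0,-0.53]
    - [0.23,0,0,0,0,0,-0.53]
    - [0.27,0,0,0,0,0,-0.53]
    - [0.31,0,0,0,0,0,-0.53]
    - [0.34,0,0,0,0,0,-0.53]
    - [0.36,0,0,0,0,0,-0.53]
    - [0.365,0,0,0,0,0,-0.53]

```text
time_s: 18.45
ee_pos: [623.7, 6.1, 5.3]
ee_rot: [[0.97, -0.242, 0.0], [-0.242, -0.97, 0.0], [0.0, -0.0, -1.0]]
wrist_force: [-0.4, -0.6, -0.4]
gripper_width: 19.6
grasp_force: 0.1
```

```bash
python3 -c "from h import *;look()"
```

```text
18.45 [623.73    6.054   5.328] yaw -13.97746956581033 19.642112526915007 [-0.431 -0.626 -0.352]
g (318.4991210277214, 275.87599729546986) [645.236   0.426] in tool [22.228  0.266]
g (414.0024561403509, 224.93122807017545) [656.888 -39.932] in tool [43.283 36.615]
g (559.2921360369058, 194.26209634159423) [655.516 -93.953] in tool [55.001 89.368]
```

All three are in. I back off, lift clear and check.

arm_command:
  series:
    - [-0.05,0,0,0,0,0,-0.53]
    - [-0.12,0,0,0,0,0,-0.53]
    - [-0.16,0,-0.1,0,0,0,-0.53]
    - [-0.25,0,-0.3,0,0,0,-0.53]
    - [-0.4,0,-0.5,0,0,0,-0.53]
    - [-0.55,0,-0.7,0,0,0,-0.53]
    - [-0.7,0,-0.85,0,0,0,-0.53]
    - [-0.8,0,-0.95,0,0,0,-0.53]
    - [-0.8,0,-0.95,0,0,0,-0.53]
    - [-0.8,0,-0.95,0,0,0,-0.53]

```text
time_s: 19.5
ee_pos: [467.5, 45.0, 195.5]
ee_rot: [[0.971, -0.241, 0.001], [-0.241, -0.971, -0.0], [0.001, -0.0, -1.0]]
wrist_force: [0.9, -0.8, 0.5]
gripper_width: 20.1
grasp_force: 0.0
```

```bash
python3 - <<'E'
from h import *
look()
p=optics.camera_params('wrist');im=optics.capture('wrist')
a=optics.capture('scene');b=cv2.imread('pics/scene0.png')[:,:,::-1]
cv2.imwrite('pics/end.png',np.hstack([cv2.resize(im,(400,300)),cv2.resize(a[180:330,180:400],(400,300))])[:,:,::-1])
E
```

```text
19.5 [467.464  44.991 195.491] yaw -13.946289276090893 20.09531432839808 [ 0.938 -0.806  0.505]
r (373.8899420747762, 145.31016324381253) [517.238 -18.121] in tool [63.518 49.256]
```

View pics/end.png

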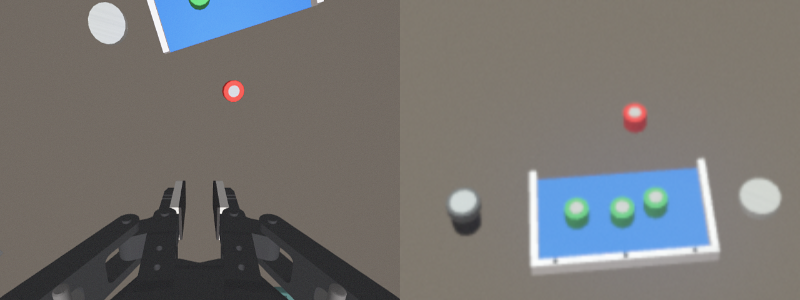

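The scene crop shows the three greens standing flat on the blue floor at (577,210), (622,210) and (655,198), well inside the rails. Red, at (635,115), hasn't moved, and the loupe and test block are undisturbed.

```bash
python3 -c "from plant import manip;print(manip.close_job())"
```

```text
the job is handed in; nothing more can be done
None
```

All three green specimens now stand flat and wholly inside the bay; the red one and, as far as the last pictures show, the rest of the bench are where they were, and the job was handed in at about 19.6 s of the 54 s allowed.

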